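Press a slide blank into the V-block

ROBOT

A 6-joint arm with a two-finger parallel gripper is mounted at the origin on the work surface. World frame = base frame: x ahead of the robot, y to its left, z up, the work surface at z = 0. Lengths are in m, angles in rad, forces in N, time in s.
With the tool pointing down it reaches from about 0.35 to 0.85 m from the base axis. Payload 8.1 kg.
Tool frame: the origin (TCP) lies at the centre of the arm's flange, where the gripper is bolted on; the fingertips stand 186 mm ahead of it and the grasp point (between the pads) lies 167 mm ahead of it; z points along the fingers, y is the line along which they close (so a half turn about z gives the same grasp; the last joint's range is limited). The gripper opens to 93 mm and grips with 3 to 60 N. Pads are 15 mm wide; open, the fingers measure 128 mm over their backs; the gripper's body (75 mm by 188 mm) begins 65 mm behind the grasp point.
Start: joints at [1.175, 0.13, 1.488, -0, 1.523, -0.085], TCP at [0.183, 0.571, 0.405] pointing down, gripper open.
Joint ranges: [-2.96, 2.96], [-0.89, 2.26], [0.02, 2.5], [-1.34, 4.48], [0, 2.73], [-2.66, 2.66]. Speed limits (rad/s): [2.39, 2.39, 2.79, 3.14, 3.14, 3.14].

INTERFACE

Orientations are given as a rotation vector (axis times angle).
In Python, from plant import read_state, read_camera, camera_params, robot gives the robot as it stands.
- The arm moves only by the tool carry_out, never from a script. Its argument "targets" is a list of rows, each an object of numbers: "hand": the opening in per cent of the stroke, from 0 (shut) to 100 (fully open); "x", "y", "z": the shift along the tool's x, y, z in m; "ax", "ay", "az": the turn, a rotation vector about the tool's x, y, z in rad. In form: [{"hand": .., "x": .., "y": .., "z": .., "ax": .., "ay": .., "az": ..}, ...]. A call has 1 to 8 rows; each row is the pose to reach, as a shift and turn from the pose commanded when the call began, along the tool's axes at that moment; what a row does not reach only later rows make up. A row lasts 1/8 s, in which the tool goes at most 62.5 mm and 10.7 degrees, less where a joint would pass 70% of its speed; a pose out of reach is approached as far as the arm can. A call with a gripper value outside its range is refused whole. The fingers move at their own pace and stop on an object; "newtons" is the grip in N (left out, the last holds). Time passes only in rows, so rows that repeat a pose let the fingers close. It gives the time, the measured TCP pose, the force, the opening and the grip force at its end, in the units of the state.
- read_state(): the state, without advancing time (a new reading comes with each control period).
- read_camera(name): name is "scene" or "side" or "wrist"; returns (picture, depth): 480x640x3 uint8, blue, green, red; 480x640 float32, m along the optical axis (not along the pixel's ray), 0 where there is no reading.
- camera_params(name): a dict with "fx", "fy", "cx", "cy" (pixels), "position" and "rotation" of the camera in the world. Camera axes: x right, y up, looking along -z (the intrinsics and any distortion apply to the point x, -y, -z); pixel columns grow to the right and rows downward; lengths in m; the calibration is good to about 2 mm. A picture is of the moment at which its call begins: read the wrist's pose just before it. camera_params takes no time and is no camera call; for the wrist camera it gives the pose at the moment of the call.
- robot.close_job(): hands the job in; it is judged then, once.
The state is a dict: "t": time; "q": joint angles; "dq": joint speeds; "joint_torque": joint torques, N m; "tool_pos": TCP position; "orientation": TCP orientation; "force": force on the tool from outside, world axes, zero at the start; "wrist_torque": the same for the moment, N m; "opening": finger opening in m; "gripper_force": force on a finger pad.
Only numpy, scipy, OpenCV 4.12 (cv2) and the standard library are available. Lean on these libraries where they do the work, as an engineer would, in place of code of your own. Each camera call takes 0.05 s, during which the arm holds its last target. There are 200 camera calls.

TASK

Lift the longer brass tube up over the lip of its peg and off its stand, then lay it lengthwise in the V-block, centred along the block, so that it rests on both sloping sides. Finish while holding it there: keep the gripper on the tube and press it down firmly, without ramming it (about 10 to 20 N), against both sides of the V, ready for scribing. Do not drop it, and leave everything else on the bench where it is.

Things in the scene. Friction and masses are not known exactly. Their poses are not given: they have to be found in the camera images.
- tube_center (a point): Centre of the longer brass tube (a guitar slide blank): open ends, outside diameter 30 mm, bore 25 mm, length 80 mm, about 0.15 kg. It starts hanging by its bore on its stand's peg, axis level, centre about 131 mm above the bench, near end 4 to 8 mm from the post. Its y axis runs along the tube, at the start towards the post; it may roll about it.
- tube: The same tube as a body; origin at its centre, same axes.
- stand: Fixed steel stand that carries the longer tube. Origin on the bench at the axis of its post (16 mm diameter, 151 mm high), z up. A straight level peg, 8 mm diameter, its axis 140 mm above the bench, points from the post along the stand's -y axis. Base plate 90 mm (x) by 120 mm (y), 8 mm thick, from 25 mm behind the post axis to 95 mm in front.
- peg_lip (a point): Top of the upturned end (lip) of that peg, 105 mm from the post axis, 151 mm above the bench, 7 mm above the top of the straight peg. The tube hangs with the top of its bore on the peg; with its centre raised 7 to 17 mm from there (best 12 mm) it clears the lip and slides off level along the stand's -y axis; about 95 mm of travel frees it.
- short_tube_center (a point): Bystander: centre of a shorter and thinner brass tube (outside 24 mm, length 45 mm) that hangs on the other stand. It stays there.
- other_stand: Fixed stand of the same shape and the same axes, with the shorter tube. The two stands may stand in either place, one nearer to the robot than the other.
- vblock: Fixed steel V-block, base plate 90 mm (x) by 100 mm (y) by 12 mm. Origin at the centre of its underside on the bench, z up; the V runs along its y axis and opens upwards, faces at 45 degrees whose planes meet 34 mm above the bench. Two Vs, each 18 mm long (y = 22 to 40 and -40 to -22 mm), walls up to 57 mm high and 34 mm out in x.
- seat (a point): Where the centre of the seated tube belongs: 55 mm above the bench over the V-block's origin, same axes, tube along y. Between the two Vs is a 44 mm wide slot, open down to the base plate (12 mm above the bench), room for fingers at mid-tube. Held a little off-centre, the tube bears on one side only: even out the sideways force, or loosen the grip briefly so that it settles.
- v_left: The sloping faces on the -x side of the V-block (one contact line). Origin and axes are those of the V-block.
- v_right: The sloping faces on the +x side of the V-block (the other contact line). Origin and axes are those of the V-block.
- screwdriver: Bystander, not handled, loose on the bench: screwdriver, lying between the stands and the V-block.
- sanding_block: Bystander, not handled, loose on the bench: cork sanding block, 90 x 45 x 30 mm.
- glue: Bystander, not handled, loose on the bench: white glue bottle, 48 mm diameter, 120 mm high.
- pen_cup: Bystander, not handled, loose on the bench: steel pen cup, 72 mm diameter, 90 mm high.
- hammer: Bystander, not handled, loose on the bench: small hammer lying at the right of the bench.
- polish: Bystander, not handled, loose on the bench: low tin, 64 mm diameter, 60 mm high.
- brush: Bystander, not handled, loose on the bench: brush lying near the robot.
Mind the look-alikes: they are no part of the job. Leave any green or pink look-alike of the tube alone.

How it is judged:
By the outcome, as a careful person would: the job done as asked, in the order asked, and still so for the second after the job is handed in, while the arm keeps its last pose, push and grip.
It also fails if it takes over 46 s, if anything falls off the work surface, if the arm or the gripper's body presses on something with over 40 N, if the wrist force passes 120 N, or if a joint passes its speed limit or range.

## Working session

There is one attempt and no reset: what is moved stays moved. The work goes in short steps, Python scripts to look and compute and a tool call to move; the robot and the scene stay as the last step left them, time stands still between calls to the robot, and variables do not carry over. Pictures are saved under pics/ and viewed, at most 10 in all, crops included, and the job is handed in when it is done.

Besides the shell and the picture viewer there is one more tool, called after "Emit:" as a command line: name --argument value ..., lists and objects as JSON in quotes. carry_out: Moves the arm, as the interface text tells. Its arguments: {"type":"object","properties":{"targets":{"type":"array","items":{"type":"object","properties":{"hand":{"type":"number"},"x":{"type":"number"},"y":{"type":"number"},"z":{"type":"number"},"ax":{"type":"number"},"ay":{"type":"number"},"az":{"type":"number"}}}},"newtons":{"type":"number"}},"required":["targets"]}

```bash
mkdir -p pics; ls
python3 - <<'E'
from plant import *
import cv2,numpy as np
s=read_state();print(s)
ims=[]
for n in("scene","side"):
    p=camera_params(n);print(n,p)
    im,d=read_camera(n);cv2.imwrite(f"pics/{n}0.png",im);np.save(f"pics/{n}0.npy",d)
print(read_state()["t"])
E
```

```text
pics
{'t': 0.0, 'q': array([ 1.17459718e+00,  1.31157342e-01,  1.48925546e+00,  8.68736547e-06,
        1.52295604e+00, -8.54277972e-02]), 'dq': array([ 5.26537188e-05,  5.46900540e-04, -1.65181415e-03,  1.61748912e-04,
       -2.42912825e-04,  2.10374542e-03]), 'joint_torque': array([ 1.43219222e-05, -5.59812212e+01, -4.91775906e+01,  7.66903907e-02,
        3.49013472e-02, -1.36572826e-04]), 'tool_pos': array([0.18338558, 0.57106188, 0.40370249]), 'orientation': array([-4.86130065e-01, -3.10331440e+00,  2.70589654e-03]), 'force': array([-0.49647029,  0.14897938, -0.19093114]), 'wrist_torque': array([0.00214584, 0.08037554, 0.00117842]), 'gripper_force': 0.0, 'opening': 0.09316953069956233}
scene {'fx': 570.048890236017, 'fy': 570.048890236017, 'cx': 317.26976002284397, 'cy': 235.54500448437545, 'position': array([ 1.30914517, -0.85113185,  1.05460516]), 'rotation': array([0.84559804, 0.34220162, 0.71028454])}
side {'fx': 477.7462732536456, 'fy': 477.7462732536456, 'cx': 324.47208523285144, 'cy': 233.927621092111, 'position': array([0.30488649, 0.75436828, 1.03018974]), 'rotation': array([ 0.15808022, -1.02082095, -2.67288538])}
0.1
```

View pics/scene0.png

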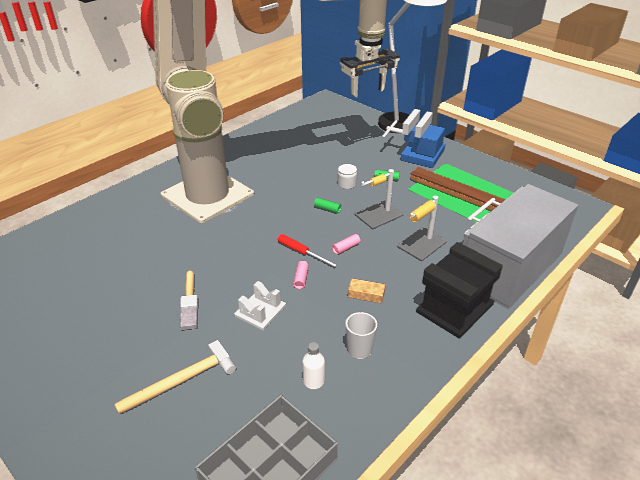

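View pics/side0.png

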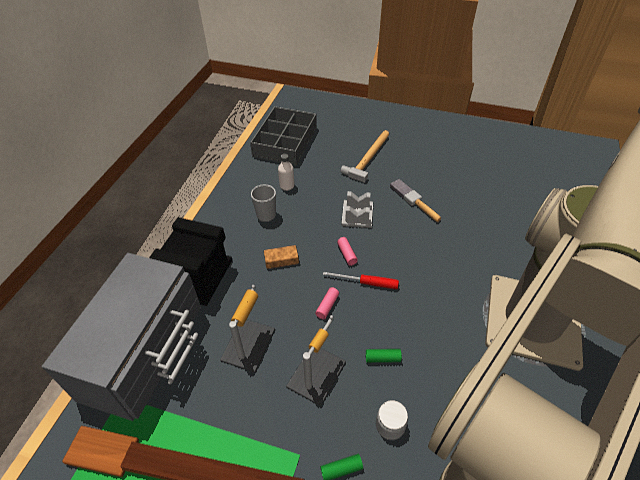

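The scene picture shows two brass tubes on stands, at (424,210) and (378,180). In the side picture they are at (245,306) and (319,339). Look-alikes in the scene picture are green at (327,205) and (387,175), and pink at (346,243) and (301,274). The one at scene (424,210) looks longer and thicker. The V-block is at scene (260,303) and side (357,210). Next I measure and check with one crop.

```bash
cat > h.py <<'E'
import numpy as np,cv2
from scipy.spatial.transform import Rotation as R
from plant import *
def cloud(d,p):
    v,u=np.mgrid[:480,:640]
    c=np.dstack([(u-p["cx"])/p["fx"]*d,-(v-p["cy"])/p["fy"]*d,-d])
    return c@R.from_rotvec(p["rotation"]).as_matrix().T+p["position"]
def proj(P,p):
    c=(np.atleast_2d(P)-p["position"])@R.from_rotvec(p["rotation"]).as_matrix()
    return np.c_[p["cx"]+p["fx"]*c[:,0]/-c[:,2],p["cy"]-p["fy"]*c[:,1]/-c[:,2]]
def ray(uv,p,z):
    d=R.from_rotvec(p["rotation"]).apply([(uv[0]-p["cx"])/p["fx"],-(uv[1]-p["cy"])/p["fy"],-1])
    return p["position"]+d*(z-p["position"][2])/d[2]
def brass(im):
    h=cv2.cvtColor(im,cv2.COLOR_BGR2HSV)
    return cv2.inRange(h,(15,120,90),(30,255,255))>0
E
python3 - <<'E'
from h import *
for n in("scene","side"):
    im=cv2.imread(f"pics/{n}0.png");d=np.load(f"pics/{n}0.npy");p=camera_params(n);P=cloud(d,p)
    k,l,st,c=cv2.connectedComponentsWithStats(brass(im).astype(np.uint8))
    for i in range(1,k):
        if st[i,4]<40:continue
        q=P[(l==i)&(d>0)];q=q[(q[:,2]>.09)&(q[:,2]<.17)]
        if len(q)<30:continue
        m=q.mean(0);w,V=np.linalg.eigh(np.cov((q-m)[:,:2].T));a=V[:,1];t=(q-m)[:,:2]@a
        print(n,c[i],st[i],"mean",m.round(4),"axis deg",np.degrees(np.arctan2(a[1],a[0])).round(1),"ext",np.percentile(t,[1,99]).round(4),"z",np.percentile(q[:,2],[2,98]).round(4))
    # everything of height 0.1-0.17 near the tubes (posts), z-peak
    q=P[(d>0)&(P[...,2]>.135)&(P[...,2]<.158)&(P[...,0]>.2)&(P[...,0]<.9)&(P[...,1]<.6)&(P[...,1]>0)&~brass(im)]
    g=np.round(q[:,:2]/.02).astype(int);u,inv,cnt=np.unique(g,axis=0,return_inverse=True,return_counts=True)
    for j in np.argsort(-cnt)[:10]:print("  high",q[inv==j].mean(0).round(4),cnt[j])
    # vblock
    uv=(260,303) if n=="scene" else (357,210)
    c0=ray(uv,p,.03);print("  vb",c0.round(3))
    m=(d>0)&(np.hypot(P[...,0]-c0[0],P[...,1]-c0[1])<.075)&(P[...,2]>.006)&(P[...,2]<.065)
    q=P[m].astype(np.float32)
    print("  bench z",np.median(P[(d>0)&(np.hypot(P[...,0]-c0[0],P[...,1]-c0[1])<.15)][:,2]).round(4))
    for lo,hi in((.006,.018),(.006,.065),(.052,.065)):
        r=q[(q[:,2]>lo)&(q[:,2]<hi)]
        print("  ",lo,hi,len(r),cv2.minAreaRect(np.ascontiguousarray(r[:,:2]*1000)),r.mean(0))
    b=cv2.resize(im[150:330,220:460] if n=="scene" else im[170:410,200:400],None,fx=2 if n=="side" else 1.6,fy=2 if n=="side" else 1.6,interpolation=2)
    if n=="scene":A=b
    else:
        A=cv2.copyMakeBorder(A,0,max(0,b.shape[0]-A.shape[0]),0,0,0);cv2.imwrite("pics/c1.png",np.hstack([A,b])[:, :800])
E
```

```text
scene [377.96521739 179.6173913 ] [370 174  17  12 115] mean [0.4731 0.2737 0.1399] axis deg 71.7 ext [-0.0202  0.0262] z [0.1235 0.149 ]
scene [422.78326996 210.31939163] [409 200  27  22 263] mean [0.6556 0.2409 0.1396] axis deg 86.2 ext [-0.0366  0.0447] z [0.1179 0.1492]
  high [0.8799 0.0602 0.1424] 59
  high [0.82   0.06   0.1423] 52
  high [0.8601 0.0599 0.1423] 52
  high [0.8401 0.16   0.1412] 51
  high [0.8803 0.1603 0.141 ] 51
  high [0.8405 0.0602 0.1427] 50
  high [0.8603 0.2065 0.1473] 47
  high [0.8403 0.2066 0.1461] 47
  high [0.8817 0.2066 0.1461] 46
  high [0.8598 0.1604 0.1408] 46
  vb [ 0.512 -0.229  0.03 ]
  bench z 0.0011
   0.006 0.018 599 ((514.0659790039062, -229.58595275878906), (143.66824340820312, 101.1247329711914), 12.045180320739746) [ 0.5222364  -0.23545583  0.01219337]
   0.006 0.065 1356 ((514.0659790039062, -229.58595275878906), (143.66824340820312, 101.1247329711914), 12.045180320739746) [ 0.5174549  -0.23396015  0.02821481]
   0.052 0.065 184 ((509.6481628417969, -228.31692504882812), (73.06637573242188, 84.22975158691406), 12.20916748046875) [ 0.5
[... 609 characters left out ...]
479] 79
  high [0.8001 0.401  0.1485] 69
  high [0.8006 0.3802 0.1495] 65
  high [0.8009 0.1808 0.142 ] 64
  high [0.8202 0.181  0.1419] 64
  high [0.8005 0.3192 0.1483] 63
  vb [ 0.507 -0.219  0.03 ]
  bench z 0.0021
   0.006 0.018 369 ((497.96893310546875, -215.9698486328125), (128.50514221191406, 127.63018035888672), 12.667059898376465) [ 0.50570405 -0.21401307  0.01270802]
   0.006 0.065 937 ((497.96893310546875, -215.9698486328125), (128.50514221191406, 127.63018035888672), 12.667059898376465) [ 0.50638956 -0.21976285  0.02969588]
   0.052 0.065 138 ((507.6138610839844, -228.5542449951172), (67.75769805908203, 86.29964447021484), 12.414199829101562) [ 0.5068274  -0.2268741   0.05658474]
```

View pics/c1.png

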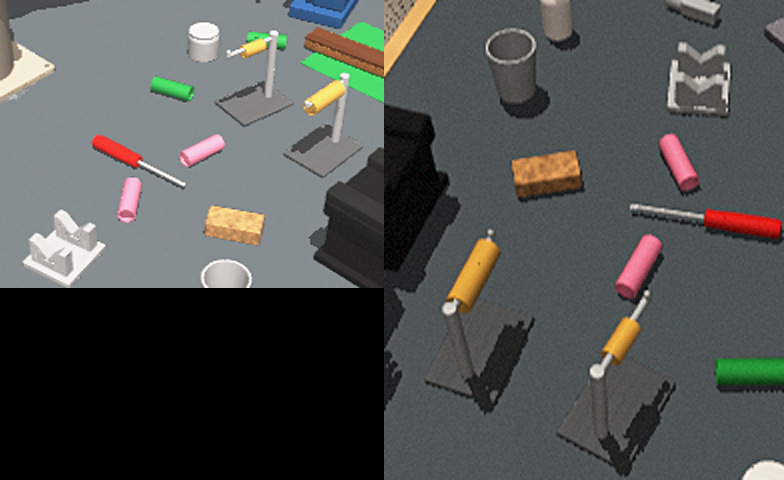

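The crop shows the far brass tube, at scene (424,210), is clearly longer and thicker than the one at (378,180), so I choose it. The V-block runs along about 102° in the world. Next I work out the approach.

```bash
cat >> h.py <<'E'
def shift(pos,yaw,s=None,ref=None):
    """tool-frame shift and turn to TCP at pos, pointing down, tool y horizontal, line along world angle yaw (deg)"""
    s=s or read_state();R0=R.from_rotvec(s["orientation"]) ;p0=np.array(s["tool_pos"])
    best=None
    for k in(0,180):
        a=np.radians(yaw+k);y=np.array([np.cos(a),np.sin(a),0]);z=np.array([0,0,-1.]);x=np.cross(y,z)
        r=(R0.inv()*R.from_matrix(np.c_[x,y,z])).as_rotvec()
        if best is None or np.linalg.norm(r)<np.linalg.norm(best):best=r
    print("shift",R0.inv().apply(np.array(pos)-p0).round(4),"turn",best.round(4),"dist",np.linalg.norm(np.array(pos)-p0).round(3))
E
python3 - <<'E'
from h import *
s=read_state();print(R.from_rotvec(s["orientation"]).as_matrix().round(3))
shift([.651,.246,.40],-3)
p=camera_params("wrist");Rt=R.from_rotvec(s["orientation"])
print(Rt.inv().apply(p["position"]-s["tool_pos"]),(Rt.inv()*R.from_rotvec(p["rotation"])).as_matrix().round(3),p["fx"])
E
```

```text
[[-0.952  0.306 -0.001]
 [ 0.306  0.952 -0.002]
 [ 0.    -0.002 -1.   ]]
shift [-0.5446 -0.1665  0.004 ] turn [-1.5000e-03  1.0000e-03  1.3124e+00] dist 0.569
[0.06781825 0.00013478 0.02009144] [[ 0.     0.969  0.249]
 [ 1.    -0.    -0.001]
 [-0.001  0.249 -0.969]] 331.0004313200849
```

Emit:
carry_out --targets '[{"hand": 100, "x": -0.5446, "y": -0.1665, "z": 0.004, "ax": 0, "ay": 0, "az": 1.312}, {"hand": 100, "x": -0.5446, "y": -0.1665, "z": 0.004, "ax": 0, "ay": 0, "az": 1.312}, {"hand": 100, "x": -0.5446, "y": -0.1665, "z": 0.004, "ax": 0, "ay": 0, "az": 1.312}, {"hand": 100, "x": -0.5446, "y": -0.1665, "z": 0.004, "ax": 0, "ay": 0, "az": 1.312}, {"hand": 100, "x": -0.5446, "y": -0.1665, "z": 0.004, "ax": 0, "ay": 0, "az": 1.312}, {"hand": 100, "x": -0.5446, "y": -0.1665, "z": 0.004, "ax": 0, "ay": 0, "az": 1.312}, {"hand": 100, "x": -0.5446, "y": -0.1665, "z": 0.004, "ax": 0, "ay": 0, "az": 1.312}, {"hand": 100, "x": -0.5446, "y": -0.1665, "z": 0.004, "ax": 0, "ay": 0, "az": 1.312}]'

```text
t: 1.1
tool_pos: [0.5954, 0.2844, 0.4007]
orientation: [-2.281, -2.159, 0.001]
force: [1.0, 0.8, 0.7]
opening: 0.0929
gripper_force: 0.0
```

Run:
```python
from h import *
print(read_state()["tool_pos"]);shift([.651,.246,.40],-3)
```

```text
[0.59537929 0.28440274 0.40074612]
shift [-0.0353  0.0576  0.0007] turn [-0.0006  0.0001 -0.0026] dist 0.068
```

Emit:
carry_out --targets '[{"hand": 100, "x": -0.0353, "y": 0.0576, "z": 0}, {"hand": 100, "x": -0.0353, "y": 0.0576, "z": 0}, {"hand": 100, "x": -0.0353, "y": 0.0576, "z": 0}, {"hand": 100, "x": -0.0353, "y": 0.0576, "z": 0}]'

```text
schema error: expected keys hand, x, y, z, ax, ay, az
```

Run:
```python
from h import *
s=read_state();print(s["tool_pos"],s["orientation"],s["force"])
p=camera_params("wrist");im,d=read_camera("wrist");P=cloud(d,p)
cv2.imwrite("pics/w1.png",im);np.save("pics/w1.npy",d)
k,l,st,c=cv2.connectedComponentsWithStats(brass(im).astype(np.uint8))
for i in range(1,k):
    if st[i,4]<200:continue
    q=P[(l==i)&(d>0)];m=q.mean(0);w,V=np.linalg.eigh(np.cov((q-m)[:,:2].T));a=V[:,1];t=(q-m)[:,:2]@a
    rect=cv2.minAreaRect(np.argwhere(l==i)[:,::-1].astype(np.float32))
    print(c[i],st[i],m.round(4),np.degrees(np.arctan2(a[1],a[0])),np.percentile(t,[1,99]),"z",np.percentile(q[:,2],[2,50,98]),rect)
    box=[ray(b,p,.131)[:2] for b in cv2.boxPoints(rect)];print(np.round(box,4).tolist())
```

```text
[0.59537929 0.28440274 0.40074612] [-2.28139706e+00 -2.15926111e+00  7.73544673e-04] [1.0246863  0.84213502 0.66877826]
[157.37145911 270.36985569] [ 136  238   41   63 1871] [0.4657 0.2704 0.1194] 47.25252022502492 [-0.0977063   0.03384193] z [-0.00078752  0.14291176  0.14702813] ((156.1538543701172, 268.26922607421875), (37.582523345947266, 62.76157760620117), 7.125016689300537)
[[0.4476, 0.2527], [0.4634, 0.3037], [0.4916, 0.2985], [0.4771, 0.247]]
[389.27577413 286.42295082] [ 372  242   39   87 2745] [0.6536 0.2536 0.138 ] 112.05158523947448 [-0.11604649  0.06890242] z [-0.00046617  0.14468086  0.21621355] ((391.5933837890625, 285.211181640625), (37.9305534362793, 86.13395690917969), 0.9240454435348511)
[[0.6404, 0.2145], [0.6423, 0.2884], [0.6717, 0.2863], [0.6719, 0.2122]]
[ 98.73222912 347.06763285] [  82  313   44   68 1449] [0.5504 0.3155 0.3157] 87.21445665528337 [-0.00824802  0.00590213] z [0.30715777 0.31656346 0.32048247] ((102.11851501464844, 346.51922607421875), (38.92396926879883, 69.65763854980469), 9.211027145385742)
[[0.3845, 0.1807], [0.4086, 0.2443], [0.439, 0.2371], [0.4165, 0.1727]]
[529.59116022 346.95856354] [ 504  313   43   68 1448] [0.645  0.3102 0.3155] 86.389495803031 [-0.00819452  0.00591995] z [0.30676116 0.31634469 0.32025412] ((526.427734375, 346.28033447265625), (69.87028503417969, 38.47046661376953), 81.25383758544922)
[[0.7475, 0.2207], [0.7781, 0.2243], [0.7948, 0.1582], [0.7624, 0.1541]]
[471.8982992  411.18812912] [ 282  394  358   30 8643] [0.6277 0.3038 0.3263] 163.27564414334233 [-0.03242524  0.03498251] z [0.32284153 0.32736402 0.33054372] ((460.5, 408.5), (29.0, 357.0), 90.0)
[[0.5606, 0.1546], [0.8743, 0.1375], [0.8801, 0.1066], [0.5582, 0.1241]]
```

View pics/w1.png

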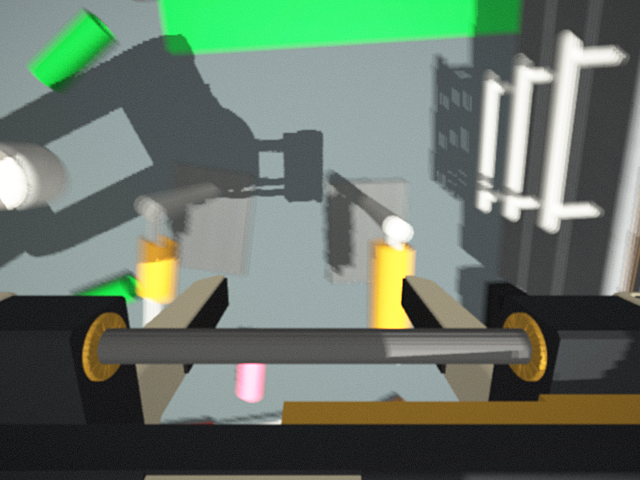

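The wrist view shows the long tube at (390,286) with its post top at (397,228), and the short one at (157,270). I go above it and look again.

Emit:
carry_out --targets '[{"hand": 100, "x": -0.036, "y": 0.061, "z": 0, "ax": 0, "ay": 0, "az": 0}, {"hand": 100, "x": -0.036, "y": 0.061, "z": 0, "ax": 0, "ay": 0, "az": 0}, {"hand": 100, "x": -0.036, "y": 0.061, "z": 0, "ax": 0, "ay": 0, "az": 0}, {"hand": 100, "x": -0.036, "y": 0.061, "z": 0, "ax": 0, "ay": 0, "az": 0}]'

```text
t: 1.65
tool_pos: [0.6522, 0.2479, 0.4013]
orientation: [-2.277, -2.164, -0.0]
force: [0.5, -1.0, -0.1]
opening: 0.093
gripper_force: 0.0
```

Run:
```python
from h import *
s=read_state();print(s["tool_pos"],s["orientation"],s["force"])
p=camera_params("wrist");im,d=read_camera("wrist");P=cloud(d,p)
cv2.imwrite("pics/w2.png",im)
m=brass(im)&(d>0)&(abs(P[...,2]-.135)<.016)&(abs(P[...,0]-.655)<.04)
q=P[m];print(len(q),q.mean(0))
for y in np.arange(.19,.30,.01):
    r=q[abs(q[:,1]-y)<.004]
    if len(r)>10:
        A=np.c_[2*r[:,0],2*r[:,2],np.ones(len(r))];c=np.linalg.lstsq(A,(r[:,[0,2]]**2).sum(1),rcond=None)[0]
        print("y %.3f x-range"%y,np.percentile(r[:,0],[1,99]).round(4),"ztop",np.percentile(r[:,2],98).round(4),"circ",c[:2].round(4))
print("y max",np.percentile(q[:,1],[1,99]))
# post/peg: non-brass points at 0.148..0.156 near
h=(d>0)&~brass(im)&(P[...,2]>.136)&(P[...,2]<.157)&(abs(P[...,0]-.655)<.03)&(P[...,1]>.14)&(P[...,1]<.33)
r=P[h];t=r[(r[:,2]>.148)&(r[:,1]>.27)];print("post top",t.mean(0),np.ptp(t,0),len(t));b=r[r[:,1]<.25];print("other",len(b),b.mean(0) if len(b) else 0)
```

```text
[0.65215627 0.24785592 0.4013335 ] [-2.27666319e+00 -2.16414153e+00 -1.59926521e-05] [ 0.49080447 -0.98661247 -0.12465614]
3907 [0.65119844 0.25148036 0.142967  ]
y 0.210 x-range [0.6357 0.6645] ztop 0.1471 circ [0.6503 0.132 ]
y 0.220 x-range [0.6362 0.6649] ztop 0.1468 circ [0.6505 0.1319]
y 0.230 x-range [0.6362 0.6644] ztop 0.1469 circ [0.6507 0.1318]
y 0.240 x-range [0.6367 0.6647] ztop 0.147 circ [0.651  0.1319]
y 0.250 x-range [0.6366 0.6651] ztop 0.1468 circ [0.6512 0.1317]
y 0.260 x-range [0.6373 0.6656] ztop 0.1471 circ [0.6514 0.1319]
y 0.270 x-range [0.637  0.6652] ztop 0.1471 circ [0.6517 0.1321]
y 0.280 x-range [0.6377 0.6655] ztop 0.1471 circ [0.6519 0.132 ]
y 0.290 x-range [0.6375 0.6658] ztop 0.1468 circ [0.652  0.1328]
y max [0.21056075 0.2884481 ]
post top [0.65246734 0.30451195 0.15076791] [0.01520237 0.01556529 0.00468952] 407
other 192 [0.65013508 0.20354109 0.14615213]
```

View pics/w2.png

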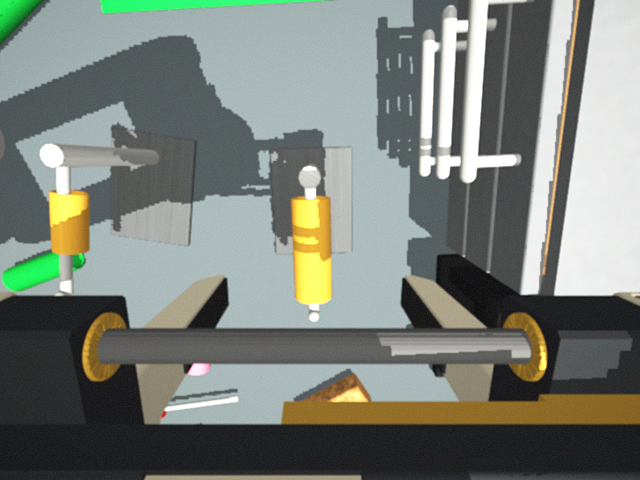

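The wrist view shows the tube at (311,250) between the fingers, its post at (309,178) and the lip at (314,317). The measured centre is (0.651, 0.2495), and its axis is about 1.2° from world y.

```bash
python3 -c "
from h import *
shift([.651,.2495,.298],-1.2)"
```

```text
shift [ 0.0014 -0.0012  0.1035] turn [-0.     -0.0003 -0.0294] dist 0.104
```

Emit:
carry_out --targets '[{"hand": 100, "x": 0.0014, "y": -0.0012, "z": 0.04, "ax": 0, "ay": 0, "az": -0.029}, {"hand": 100, "x": 0.0014, "y": -0.0012, "z": 0.08, "ax": 0, "ay": 0, "az": -0.029}, {"hand": 100, "x": 0.0014, "y": -0.0012, "z": 0.1035, "ax": 0, "ay": 0, "az": -0.029}, {"hand": 100, "x": 0.0014, "y": -0.0012, "z": 0.1035, "ax": 0, "ay": 0, "az": -0.029}, {"hand": 28, "x": 0.0014, "y": -0.0012, "z": 0.1035, "ax": 0, "ay": 0, "az": -0.029}, {"hand": 28, "x": 0.0014, "y": -0.0012, "z": 0.1035, "ax": 0, "ay": 0, "az": -0.029}, {"hand": 28, "x": 0.0014, "y": -0.0012, "z": 0.1035, "ax": 0, "ay": 0, "az": -0.029}, {"hand": 28, "x": 0.0014, "y": -0.0012, "z": 0.1035, "ax": 0, "ay": 0, "az": -0.029}]' --newtons 30

```text
t: 2.7
tool_pos: [0.6521, 0.2482, 0.2984]
orientation: [2.247, 2.195, 0.001]
force: [0.0, -0.6, -0.3]
opening: 0.0576
gripper_force: 0.0
```

Run:
```python
from h import *
s=read_state();print(s["tool_pos"],s["opening"],s["gripper_force"],s["force"])
shift([.651,.2495,.298],-1.2)
p=camera_params("wrist");im,d=read_camera("wrist");P=cloud(d,p)
m=brass(im)&(d>0)&(abs(P[...,2]-.135)<.016)&(abs(P[...,0]-.655)<.03)
q=P[m];print(len(q),np.percentile(q,[1,50,99],axis=0))
```

```text
[0.6520845  0.24821571 0.29839335] 0.05756146344464733 0.0 [ 0.00576659 -0.62016129 -0.31641153]
shift [ 0.0013 -0.0011  0.0004] turn [ 0.0009 -0.0003 -0.0021] dist 0.002
8263 [[0.63694675 0.21015079 0.12106321]
 [0.65126157 0.26273866 0.14422981]
 [0.66513593 0.28871645 0.14708594]]
```

Emit:
carry_out --targets '[{"hand": 45, "x": 0.0013, "y": -0.0011, "z": 0, "ax": 0, "ay": 0, "az": 0}, {"hand": 20, "x": 0.0013, "y": -0.0011, "z": 0, "ax": 0, "ay": 0, "az": 0}, {"hand": 20, "x": 0.0013, "y": -0.0011, "z": 0, "ax": 0, "ay": 0, "az": 0}, {"hand": 20, "x": 0.0013, "y": -0.0011, "z": 0, "ax": 0, "ay": 0, "az": 0}, {"hand": 20, "x": 0.0013, "y": -0.0011, "z": 0, "ax": 0, "ay": 0, "az": 0}]' --newtons 30

```text
t: 3.38
tool_pos: [0.6508, 0.2496, 0.2976]
orientation: [-2.247, -2.196, 0.0]
force: [-0.1, -0.3, -1.0]
opening: 0.0285
gripper_force: 30.0
```

Run:
```python
from h import *
s=read_state();print(s["tool_pos"],s["opening"],s["gripper_force"],s["force"],s["wrist_torque"])
shift([.651,.2495,.298],-1.2)
```

```text
[0.65080699 0.2495512  0.29764003] 0.028499105672487632 29.999814318143763 [-0.10191023 -0.2634894  -1.01676219] [-0.00259268  0.17275222  0.00884972]
shift [-0.      0.0002 -0.0004] turn [-0.0002 -0.     -0.002 ] dist 0.0
```

Emit:
carry_out --targets '[{"hand": 20, "x": 0, "y": 0, "z": -0.004, "ax": 0, "ay": 0, "az": 0}, {"hand": 20, "x": 0, "y": 0, "z": -0.008, "ax": 0, "ay": 0, "az": 0}, {"hand": 20, "x": 0, "y": 0, "z": -0.012, "ax": 0, "ay": 0, "az": 0}, {"hand": 20, "x": 0, "y": 0, "z": -0.012, "ax": 0, "ay": 0, "az": 0}]' --newtons 30

```text
t: 3.88
tool_pos: [0.6511, 0.2496, 0.3106]
orientation: [2.246, 2.195, 0.002]
force: [0.5, -0.3, -0.5]
opening: 0.0286
gripper_force: 30.0
```

Run:
```python
from h import *
s=read_state();print(s["tool_pos"],s["opening"],s["gripper_force"],s["force"],s["wrist_torque"])
p=camera_params("wrist");im,d=read_camera("wrist");P=cloud(d,p)
m=brass(im)&(d>0)&(abs(P[...,2]-.147)<.016)&(abs(P[...,0]-.655)<.03)
q=P[m]
for y in np.arange(.24,.30,.01):
    r=q[abs(q[:,1]-y)<.004]
    if len(r)>10:
        A=np.c_[2*r[:,0],2*r[:,2],np.ones(len(r))];c=np.linalg.lstsq(A,(r[:,[0,2]]**2).sum(1),rcond=None)[0]
        print("y %.3f ztop"%y,np.percentile(r[:,2],98).round(4),"circ",c[:2].round(4))
print(np.percentile(q[:,1],[1,99]))
# slide-off target along stand -y, 100 mm
R0=R.from_rotvec(s["orientation"]);print(R0.inv().apply([-.0213*.105,-.105,0]))
```

```text
[0.65106602 0.24959385 0.3105563 ] 0.02862084269709916 29.999753194861114 [ 0.47645167 -0.29968857 -0.50763184] [-0.07988095  0.04779648 -0.00805408]
y 0.240 ztop 0.1527 circ [0.6519 0.1443]
y 0.250 ztop 0.1598 circ [0.6521 0.1448]
y 0.260 ztop 0.1598 circ [0.6524 0.1447]
y 0.270 ztop 0.1598 circ [0.6525 0.1448]
y 0.280 ztop 0.1599 circ [0.6528 0.1451]
y 0.290 ztop 0.1597 circ [0.653  0.1457]
[0.2102095  0.28874092]
[-1.05023654e-01  1.80274757e-04 -3.91777325e-05]
```

Emit:
carry_out --targets '[{"hand": 20, "x": -0.018, "y": 0, "z": 0, "ax": 0, "ay": 0, "az": 0}, {"hand": 20, "x": -0.036, "y": 0, "z": 0, "ax": 0, "ay": 0, "az": 0}, {"hand": 20, "x": -0.054, "y": 0, "z": 0, "ax": 0, "ay": 0, "az": 0}, {"hand": 20, "x": -0.072, "y": 0, "z": 0, "ax": 0, "ay": 0, "az": 0}, {"hand": 20, "x": -0.09, "y": 0, "z": 0, "ax": 0, "ay": 0, "az": 0}, {"hand": 20, "x": -0.108, "y": 0, "z": 0, "ax": 0, "ay": 0, "az": 0}, {"hand": 20, "x": -0.115, "y": 0, "z": 0, "ax": 0, "ay": 0, "az": 0}, {"hand": 20, "x": -0.115, "y": 0, "z": 0, "ax": 0, "ay": 0, "az": 0}]' --newtons 30

```text
t: 4.92
tool_pos: [0.6482, 0.1341, 0.3098]
orientation: [-2.248, -2.195, -0.0]
force: [0.4, -0.1, -1.4]
opening: 0.0286
gripper_force: 30.0
```

Run:
```python
from h import *
s=read_state();print(s["tool_pos"],s["opening"],s["gripper_force"],s["force"],s["wrist_torque"])
shift([.509,-.228,.37],12.3)
```

```text
[0.64824601 0.13406489 0.30975591] 0.02862917897598949 29.999689129181206 [ 0.41616158 -0.0632803  -1.3894941 ] [-0.06202122  0.0491929  -0.03016849]
shift [-0.3653 -0.1306 -0.0603] turn [ 0.000e+00 -2.000e-04 -2.385e-01] dist 0.393
```

Emit:
carry_out --targets '[{"hand": 20, "x": -0.03, "y": -0.01, "z": -0.05, "ax": 0, "ay": 0, "az": 0}, {"hand": 20, "x": -0.08, "y": -0.03, "z": -0.06, "ax": 0, "ay": 0, "az": -0.05}, {"hand": 20, "x": -0.13, "y": -0.045, "z": -0.06, "ax": 0, "ay": 0, "az": -0.1}, {"hand": 20, "x": -0.18, "y": -0.06, "z": -0.06, "ax": 0, "ay": 0, "az": -0.15}, {"hand": 20, "x": -0.23, "y": -0.075, "z": -0.06, "ax": 0, "ay": 0, "az": -0.2}, {"hand": 20, "x": -0.28, "y": -0.09, "z": -0.06, "ax": 0, "ay": 0, "az": -0.238}, {"hand": 20, "x": -0.33, "y": -0.105, "z": -0.06, "ax": 0, "ay": 0, "az": -0.238}, {"hand": 20, "x": -0.38, "y": -0.115, "z": -0.06, "ax": 0, "ay": 0, "az": -0.238}]' --newtons 30

```text
t: 5.92
tool_pos: [0.5241, -0.2435, 0.37]
orientation: [1.969, 2.448, 0.001]
force: [0.6, -0.0, -0.4]
opening: 0.0284
gripper_force: 30.0
```

Run:
```python
from h import *
s=read_state();print(s["tool_pos"],s["opening"],s["gripper_force"],s["force"],s["wrist_torque"])
shift([.522,-.287,.37],12.3)
```

```text
[ 0.5241368  -0.24353692  0.37001753] 0.02836221116192593 30.000721634714864 [ 0.60571621 -0.01257818 -0.37476434] [-0.09235379  0.05187143  0.01519377]
shift [-0.042  -0.0114  0.    ] turn [0.0007 0.0001 0.0013] dist 0.044
```

Emit:
carry_out --targets '[{"hand": 20, "x": -0.035, "y": -0.0114, "z": 0, "ax": 0, "ay": 0, "az": 0}, {"hand": 20, "x": -0.042, "y": -0.0114, "z": 0, "ax": 0, "ay": 0, "az": 0}, {"hand": 20, "x": -0.042, "y": -0.0114, "z": 0, "ax": 0, "ay": 0, "az": 0}, {"hand": 20, "x": -0.042, "y": -0.0114, "z": 0, "ax": 0, "ay": 0, "az": 0}]' --newtons 30

```text
t: 6.42
tool_pos: [0.5228, -0.2848, 0.3696]
orientation: [-1.968, -2.448, -0.001]
force: [-0.5, -0.1, -1.6]
opening: 0.0283
gripper_force: 30.0
```

Run:
```python
from h import *
s=read_state();print(s["tool_pos"],s["opening"],s["gripper_force"],s["force"],s["wrist_torque"])
p=camera_params("wrist");im,d=read_camera("wrist");P=cloud(d,p)
cv2.imwrite("pics/w3.png",im);np.save("pics/w3.npy",P)
near=(d>0)&(np.hypot(P[...,0]-.509,P[...,1]+.228)<.085)
print("bench",np.median(P[near&(abs(P[...,2])<.008)][:,2]))
for lo,hi in((.006,.018),(.028,.062),(.053,.061)):
    r=P[near&(P[...,2]>lo)&(P[...,2]<hi)];print(lo,len(r),r.mean(0),cv2.minAreaRect((r[:,:2]*1000).astype(np.float32)))
# tube in hand
m=brass(im)&(d>0)&(abs(P[...,2]-.205)<.02);q=P[m];Rt=R.from_rotvec(s["orientation"]);t=Rt.inv().apply(q-s["tool_pos"])
print("tube tool x",np.percentile(t[:,0],[1,99]))
for x in np.arange(-.04,.05,.01):
    r=t[abs(t[:,0]-x)<.004]
    if len(r)>30:
        A=np.c_[2*r[:,1],2*r[:,2],np.ones(len(r))];c=np.linalg.lstsq(A,(r[:,1:]**2).sum(1),rcond=None)[0];print("%.3f"%x,c[:2].round(4),r[:,2].min().round(4))
```

```text
[ 0.52281877 -0.28478927  0.36963128] 0.028318498140441857 29.999760696664453 [-0.50794339 -0.13573517 -1.64871039] [-0.0281955   0.04302471 -0.0064243 ]
bench 3.054861960505306e-05
0.006 5569 [ 0.51027021 -0.22426983  0.0119877 ] ((510.6414489746094, -226.9549560546875), (90.20936584472656, 100.1508560180664), 11.429841041564941)
0.028 3518 [ 0.50998912 -0.22522698  0.04884649] ((510.5709533691406, -226.94654846191406), (68.17232513427734, 80.12332916259766), 11.462560653686523)
0.053 1494 [ 0.50980306 -0.22442047  0.05619701] ((510.5722351074219, -226.9969482421875), (68.1547622680664, 80.02391815185547), 11.462559700012207)
tube tool x [-0.03958604  0.03898377]
-0.040 [0.0009 0.166 ] 0.1499
-0.030 [0.0009 0.1657] 0.15
-0.020 [0.0009 0.1625] 0.1498
0.000 [0.0009 0.1659] 0.1502
0.010 [0.0009 0.1657] 0.1496
0.020 [0.0009 0.1657] 0.1499
0.030 [0.0008 0.1653] 0.1497
0.040 [0.0009 0.1648] 0.1501
```

View pics/w3.png

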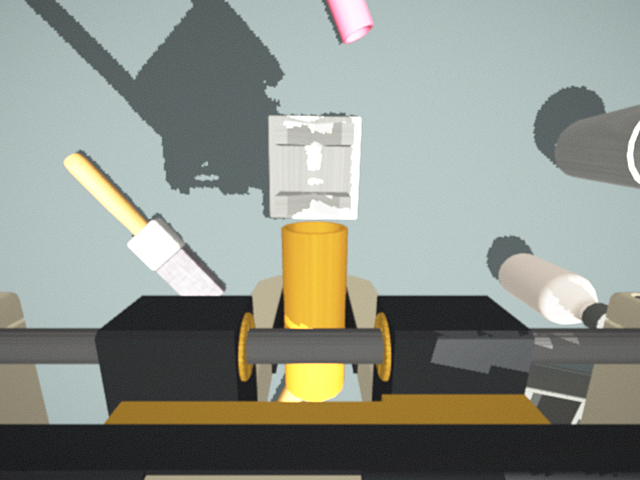

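The wrist view shows the V-block squarely at (315,168), with the held tube at (315,310). Measured V-block centre is (0.5106, −0.2270), turned 11.5°.

```bash
python3 -c "
from h import *
shift([.5097,-.2272,.26],11.46)"
```

```text
shift [ 0.059  -0.0004  0.1097] turn [ 0.0001 -0.0004  0.0168] dist 0.125
```

Emit:
carry_out --targets '[{"hand": 20, "x": 0.03, "y": 0, "z": 0, "ax": 0, "ay": 0, "az": 0.017}, {"hand": 20, "x": 0.059, "y": -0.0004, "z": 0.01, "ax": 0, "ay": 0, "az": 0.017}, {"hand": 20, "x": 0.059, "y": -0.0004, "z": 0.04, "ax": 0, "ay": 0, "az": 0.017}, {"hand": 20, "x": 0.059, "y": -0.0004, "z": 0.07, "ax": 0, "ay": 0, "az": 0.017}, {"hand": 20, "x": 0.059, "y": -0.0004, "z": 0.1, "ax": 0, "ay": 0, "az": 0.017}, {"hand": 20, "x": 0.059, "y": -0.0004, "z": 0.1097, "ax": 0, "ay": 0, "az": 0.017}, {"hand": 20, "x": 0.059, "y": -0.0004, "z": 0.1097, "ax": 0, "ay": 0, "az": 0.017}, {"hand": 20, "x": 0.059, "y": -0.0004, "z": 0.1097, "ax": 0, "ay": 0, "az": 0.017}]' --newtons 30

```text
t: 7.48
tool_pos: [0.51, -0.2287, 0.2617]
orientation: [1.989, 2.429, 0.001]
force: [-0.2, -0.9, -0.7]
opening: 0.0283
gripper_force: 30.0
```

```bash
cat > chk.py <<'E'
from h import *
s=read_state();print(s["t"],s["tool_pos"],s["opening"],s["gripper_force"],"F",s["force"],s["wrist_torque"])
f=np.mean([(read_camera("wrist"),read_state()["force"])[1] for _ in range(4)],axis=0);print("Fmean",f.round(2))
shift([.5097,-.2272,.221],11.46)
p=camera_params("wrist");im,d=read_camera("wrist");P=cloud(d,p);Rt=R.from_rotvec(s["orientation"])
A=R.from_euler("z",11.46,degrees=True);L=A.inv().apply((P-[.5106,-.227,0]).reshape(-1,3)).reshape(P.shape)
r=L[(d>0)&~brass(im)&(L[...,2]>.04)&(L[...,2]<.06)&(abs(L[...,0])<.05)&(abs(L[...,1])<.06)]
print("vblock local x",np.percentile(r[:,0],[1,99]).round(4),"y",np.percentile(r[:,1],[1,99]).round(4),len(r))
q=L[brass(im)&(d>0)&(abs(L[...,0])<.025)&(abs(L[...,1])<.06)&(L[...,2]<.17)]
print("tube local y",np.percentile(q[:,1],[1,99]).round(4))
for y in np.arange(-.04,.05,.01):
    r=q[abs(q[:,1]-y)<.004]
    if len(r)>50:
        B=np.c_[2*r[:,0],2*r[:,2],np.ones(len(r))];c=np.linalg.lstsq(B,(r[:,[0,2]]**2).sum(1),rcond=None)[0];print("%.3f"%y,c[:2].round(4),"ztop",np.percentile(r[:,2],99).round(4))
cv2.imwrite("pics/last.png",im)
E
python3 chk.py
```

```text
7.475 [ 0.51001801 -0.22874138  0.26165941] 0.02829553538631635 29.99972206132952 F [-0.17249651 -0.91034819 -0.70986579] [-0.07930299  0.05906241 -0.00321743]
Fmean [ 0.05 -0.07 -1.01]
shift [0.0017 0.0002 0.0402] turn [ 0.0013  0.0012 -0.0021] dist 0.04
vblock local x [-0.0337  0.0333] y [0.0223 0.0402] 2749
tube local y [-0.0411  0.0371]
-0.040 [-0.0002  0.0953] ztop 0.1106
-0.030 [-0.0002  0.0956] ztop 0.1107
-0.020 [1.000e-04 1.033e-01] ztop 0.1106
-0.010 [-0.0001  0.0943] ztop 0.1067
0.000 [-0.      0.1205] ztop 0.1107
0.010 [-0.0004  0.1222] ztop 0.1108
0.020 [-0.0001  0.0955] ztop 0.1106
0.030 [-0.001   0.1293] ztop 0.1695
0.040 [-0.      0.0961] ztop 0.1102
```

Emit:
carry_out --targets '[{"hand": 20, "x": 0.0018, "y": 0.0001, "z": 0.012, "ax": 0, "ay": 0, "az": 0}, {"hand": 20, "x": 0.0018, "y": 0.0001, "z": 0.024, "ax": 0, "ay": 0, "az": 0}, {"hand": 20, "x": 0.0018, "y": 0.0001, "z": 0.034, "ax": 0, "ay": 0, "az": 0}, {"hand": 20, "x": 0.0018, "y": 0.0001, "z": 0.038, "ax": 0, "ay": 0, "az": 0}, {"hand": 20, "x": 0.0018, "y": 0.0001, "z": 0.038, "ax": 0, "ay": 0, "az": 0}, {"hand": 20, "x": 0.0018, "y": 0.0001, "z": 0.038, "ax": 0, "ay": 0, "az": 0}]' --newtons 30

```text
t: 8.48
tool_pos: [0.5091, -0.2269, 0.2222]
orientation: [1.991, 2.43, -0.0]
force: [-0.2, 0.6, -1.9]
opening: 0.0285
gripper_force: 30.0
```

```bash
python3 chk.py
```

```text
8.475 [ 0.50912929 -0.22690995  0.22218725] 0.02853610468501922 29.99975494632963 F [-0.17775123  0.59069489 -1.88677748] [-0.08331023  0.001532    0.00365102]
Fmean [ 0.16 -0.4  -0.95]
shift [-0.0004  0.0005  0.0013] turn [ 0.0002  0.0002 -0.002 ] dist 0.001
vblock local x [-0.0338  0.0332] y [-0.0388  0.0403] 4910
tube local y [-0.0379  0.0392]
-0.040 [-0.0006  0.0564] ztop 0.0717
-0.030 [-0.0006  0.0567] ztop 0.0719
-0.020 [-0.0007  0.0588] ztop 0.0719
0.000 [-0.0005  0.0564] ztop 0.0717
0.010 [-0.001   0.0965] ztop 0.1323
0.020 [-0.0003  0.1098] ztop 0.1534
0.030 [-0.001   0.1041] ztop 0.1424
0.040 [-0.0004  0.0575] ztop 0.0716
```

Emit:
carry_out --targets '[{"hand": 20, "x": -0.0005, "y": 0.0004, "z": 0, "ax": 0, "ay": 0, "az": 0}, {"hand": 20, "x": -0.0005, "y": 0.0004, "z": 0.0005, "ax": 0, "ay": 0, "az": 0}, {"hand": 20, "x": -0.0005, "y": 0.0004, "z": 0.001, "ax": 0, "ay": 0, "az": 0}, {"hand": 20, "x": -0.0005, "y": 0.0004, "z": 0.0015, "ax": 0, "ay": 0, "az": 0}, {"hand": 20, "x": -0.0005, "y": 0.0004, "z": 0.0015, "ax": 0, "ay": 0, "az": 0}]' --newtons 30

```text
t: 9.35
tool_pos: [0.5096, -0.2272, 0.2206]
orientation: [1.991, 2.43, -0.0]
force: [-0.6, -0.4, -0.2]
opening: 0.0285
gripper_force: 30.0
```

```bash
python3 chk.py
```

```text
9.35 [ 0.50959831 -0.22722768  0.22057924] 0.02845269259438124 30.001226464519277 F [-0.63301984 -0.4123817  -0.23289301] [-0.07473419  0.0525344   0.09742421]
Fmean [-0.13  0.3  -0.37]
shift [ 0.      0.0001 -0.0004] turn [-0.     0.    -0.002] dist 0.0
vblock local x [-0.0337  0.0332] y [-0.0389  0.0403] 5133
tube local y [-0.0382  0.0388]
-0.040 [-0.0003  0.0548] ztop 0.07
-0.030 [-0.0002  0.0548] ztop 0.0699
-0.020 [-0.0001  0.0582] ztop 0.0704
0.000 [0.0003 0.0657] ztop 0.0701
0.010 [-0.0008  0.0949] ztop 0.13
0.020 [-0.0003  0.1081] ztop 0.1519
0.030 [-0.0007  0.1021] ztop 0.1407
0.040 [-0.0002  0.0557] ztop 0.0697
```

Emit:
carry_out --targets '[{"hand": 20, "x": 0, "y": 0, "z": 0.0005, "ax": 0, "ay": 0, "az": 0}, {"hand": 20, "x": 0, "y": 0, "z": 0.0005, "ax": 0, "ay": 0, "az": 0}, {"hand": 20, "x": 0, "y": 0, "z": 0.0005, "ax": 0, "ay": 0, "az": 0}]' --newtons 30

```text
t: 9.98
tool_pos: [0.5096, -0.2272, 0.2205]
orientation: [1.991, 2.43, -0.0]
force: [-4.0, 1.7, 4.8]
opening: 0.0284
gripper_force: 30.0
```

```bash
python3 chk.py | head -4
```

```text
9.975 [ 0.50962116 -0.22722702  0.22050139] 0.02840056315490086 30.004604406422004 F [-3.97959283  1.68870377  4.77757387] [0.25961969 0.55358342 0.14567631]
Fmean [-3.13  1.61  5.02]
shift [ 0.      0.0001 -0.0005] turn [ 0.      0.0001 -0.0019] dist 0.001
vblock local x [-0.0338  0.0332] y [-0.0388  0.0403] 5141
```

Emit:
carry_out --targets '[{"hand": 20, "x": 0, "y": -0.0002, "z": 0.0002, "ax": 0, "ay": 0, "az": 0}, {"hand": 20, "x": 0, "y": -0.0002, "z": 0.0004, "ax": 0, "ay": 0, "az": 0}, {"hand": 20, "x": 0, "y": -0.0002, "z": 0.0004, "ax": 0, "ay": 0, "az": 0}]' --newtons 40

```text
t: 10.6
tool_pos: [0.5096, -0.2272, 0.2205]
orientation: [1.991, 2.43, 0.0]
force: [-3.0, 2.4, 7.9]
opening: 0.0281
gripper_force: 40.0
```

```bash
cat > f.py <<'E'
from h import *
f=np.mean([(read_camera("wrist"),read_state()["force"])[1] for _ in range(6)],axis=0)
print("local F",R.from_euler("z",-11.46,degrees=True).apply(f).round(2),"T",read_state()["wrist_torque"].round(2),read_state()["t"])
E
python3 f.py
```

```text
local F [-3.58  3.56  7.87] T [0.35 0.67 0.09] 10.9
```

Emit:
carry_out --targets '[{"hand": 20, "x": 0.0002, "y": -0.0003, "z": 0.0002, "ax": 0, "ay": 0, "az": 0}, {"hand": 20, "x": 0.0003, "y": -0.0004, "z": 0.0004, "ax": 0, "ay": 0, "az": 0}, {"hand": 20, "x": 0.0003, "y": -0.0004, "z": 0.0004, "ax": 0, "ay": 0, "az": 0}]' --newtons 40

```text
t: 11.28
tool_pos: [0.5094, -0.2272, 0.2205]
orientation: [1.99, 2.429, 0.001]
force: [-3.2, 2.3, 10.2]
opening: 0.0286
gripper_force: 40.0
```

```bash
python3 f.py
```

```text
local F [-2.51  2.61  9.24] T [0.33 0.56 0.09] 11.575
```

Emit:
carry_out --targets '[{"hand": 20, "x": 0.0003, "y": -0.0003, "z": 0.0002, "ax": 0, "ay": 0, "az": 0}, {"hand": 20, "x": 0.0005, "y": -0.0005, "z": 0.0005, "ax": 0, "ay": 0, "az": 0}, {"hand": 20, "x": 0.0005, "y": -0.0005, "z": 0.0005, "ax": 0, "ay": 0, "az": 0}]' --newtons 40

```text
t: 11.95
tool_pos: [0.5092, -0.227, 0.2204]
orientation: [1.989, 2.428, 0.001]
force: [-1.5, 1.8, 9.8]
opening: 0.0288
gripper_force: 40.0
```

```bash
python3 f.py
```

```text
local F [-1.82  1.56 10.05] T [0.19 0.39 0.15] 12.25
```

Emit:
carry_out --targets '[{"hand": 20, "x": 0.0003, "y": -0.0003, "z": 0.0003, "ax": 0, "ay": 0, "az": 0}, {"hand": 20, "x": 0.0003, "y": -0.0005, "z": 0.0007, "ax": 0, "ay": 0, "az": 0}, {"hand": 20, "x": 0.0003, "y": -0.0005, "z": 0.0007, "ax": 0, "ay": 0, "az": 0}]' --newtons 40

```text
t: 12.62
tool_pos: [0.509, -0.227, 0.2204]
orientation: [1.988, 2.427, 0.001]
force: [-2.9, 1.5, 12.3]
opening: 0.0284
gripper_force: 40.0
```

```bash
python3 f.py; python3 chk.py; python3 -c "
import cv2;im=cv2.imread('pics/last.png');cv2.imwrite('pics/l2.png',im[100:420,180:460])"
```

```text
local F [-1.23  2.4  13.11] T [0.24 0.44 0.13] 12.925
12.925 [ 0.5089713  -0.22696484  0.22043174] 0.028338328100970166 40.009061065502465 F [-2.3041809   1.58895809 13.15849773] [0.24173584 0.44092941 0.12762014]
Fmean [-1.49  2.32 12.96]
shift [-0.0004  0.0007 -0.0006] turn [ 0.0032  0.0024 -0.0018] dist 0.001
vblock local x [-0.0338  0.0332] y [-0.0388  0.0403] 5126
tube local y [-0.0384  0.0388]
-0.040 [-0.0002  0.0548] ztop 0.0698
-0.030 [-0.0002  0.0546] ztop 0.0696
-0.020 [-0.0002  0.057 ] ztop 0.0701
0.000 [0.0002 0.066 ] ztop 0.0699
0.010 [-0.0011  0.0944] ztop 0.1295
0.020 [-1.00e-04  1.08e-01] ztop 0.1516
0.030 [-0.001   0.1016] ztop 0.1404
0.040 [-0.0003  0.0557] ztop 0.0698
```

View pics/l2.png

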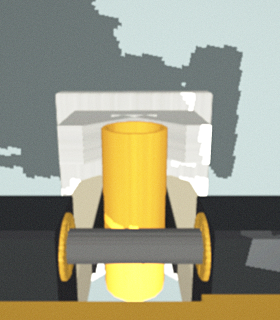

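The crop shows the tube lying in the V at (135,210), square and centred to within about 0.3 mm. It is pressed down with about 14 N and the sideways force is small, so I hand it in.

```bash
python3 -c "
from plant import robot
print(robot.close_job())"
```

```text
the job is handed in; nothing more can be done
None
```

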